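# Nudge the birdhouse front onto the jig pins

## Robot

A 6-joint arm with a two-finger parallel gripper is mounted at the origin on the work surface. World frame = base frame: x ahead of the robot, y to its left, z up, the work surface at z = 0. Lengths are in m, angles in rad, forces in N, time in s.
With the tool pointing down it reaches from about 0.4 to 0.825 m from the base axis. Payload 7 kg.
Tool frame: the origin (TCP) lies at the very end of the fingers, on their centre line; the grasp point (between the pads) lies 19 mm behind it; z points along the fingers, y is the direction in which the jaws open and shut (so a half turn about z gives the same grasp; the last joint's range is limited). The gripper opens to 88 mm and grips with 3 to 60 N. Pads are 19 mm wide; open, the fingers measure 130 mm over their backs; the gripper's body (78 mm by 193 mm) begins 47 mm behind the grasp point.
Start: joints at [1.59, 0.359, 0.012, 0, -1.224, -0.288], TCP at [0.179, 0.651, 0.194] pointing down, gripper open.
Joint ranges: [-3.07, 3.07], [-1.43, 2.12], [-1.02, 1.25], [-3.03, 1.67], [-3.05, -0], [-3.03, 3.03]. Speed limits (rad/s): [2.39, 2.39, 3.01, 3.14, 3.14, 3.14].

## Interface

Orientations are given as [roll, pitch, yaw] about the fixed x, y, z axes, in that order (R = Rz(yaw) Ry(pitch) Rx(roll)).
In Python, from station import arm, eyes, job, outline_of gives the robot as it stands.
- The arm moves only by the tool apply_moves, never from a script. Its argument "moves" is a list of rows, each a list of 5 numbers: the opening, from -1 (shut) to 1 (fully open), then the shift along the tool's x, y, z in m, then the turn about the tool's z in rad. A call has 1 to 12 rows; each row shifts and turns the commanded pose from where the row before left it, along the tool's axes as they then stand; what a row does not reach is not made up. A row lasts 1/12 s, in which the tool goes at most 41.7 mm and 7.16 degrees, less where a joint would pass 70% of its speed; a pose out of reach is approached as far as the arm can. A call with a gripper value outside its range is refused whole. The fingers move at their own pace and stop on an object; "newtons" is the grip in N (left out, the last holds). Time passes only in rows, so rows that do not move let the fingers close. It gives the time, the measured TCP pose, the force and the opening at its end, in the units of the state.
- arm.get_state(): the state, without advancing time (a new reading comes with each control period).
- eyes.grab_frame(name): name is "side" or "top"; returns a dict with "color" (384x512x3 uint8, red, green, blue), "z_map" (384x512 float32, m along the optical axis (not along the pixel's ray), 0 where there is no reading), "camera_matrix" (3x3 intrinsics, pixels), "extrinsics" (4x4, takes a point from camera to world coordinates). Camera axes: x right, y up, looking along -z (the intrinsics and any distortion apply to the point x, -y, -z); pixel columns grow to the right and rows downward; lengths in m; the calibration is good to about 2 mm. A picture is of the moment at which its call begins.
- job.job_done(): hands the job in, once; it reports no verdict.
Trained networks look in a picture, given as the dict that the camera call returned (one of the last four; its "shot" number tells which), for a name from the list of things; names that differ only in an ending like _2 or _b are one class to them, and where a whole thing is asked for, a point or a joint stands for the part that bears it (a point fixed in the world has none). Each returns a list of dicts, best first, with "score" (0 to 1); they miss things now and then, are a little off and sometimes report something else, mostly with a low value. They report only what shows in the picture. A call takes as long as a camera call. They do not tell look-alikes from the thing itself.
- outline_of(label, picture): "region" (384x512 bool, what is visible of it) and "extent" ([left, top, right, bottom] in pixels, round what is visible of it).
The state is a dict: "t": time; "q": joint angles; "qd": joint speeds; "joint_efforts": joint torques, N m; "eef_pos": TCP position; "ee_rot": TCP orientation; "force": force on the tool from outside, world axes, zero at the start; "moment": the same for the moment, N m; "width": finger opening in m.
Only numpy, scipy, OpenCV 4.12 (cv2) and the standard library are available. Lean on these libraries where they do the work, as an engineer would, in place of code of your own. Each camera call takes 0.05 s, during which the arm holds its last target.

## Task

The birdhouse front panel is lying askew on top of the drilling jig's two locating pins. Nudge it sideways with the fingertips until its two small holes drop over the two pins and it lies flat on the jig board, then take the hand away. Only push it: do not pinch or lift it, and leave the other things on the bench where they are.

Things in the scene. Friction and masses are not known exactly. Their poses are not given: they have to be found in the camera images.
- jig: Drilling jig: plywood baseboard fixed to the bench, 250 mm (its x) by 290 mm (y) by 18 mm thick. Origin: centre of its underside; x points away from the robot within 0.25 rad, z up. A thin dark rectangle drawn on its top, x -30 to +114 mm, y -97 to +97 mm, shows where the seated panel lies (2 mm spare all round); a short line at each side of it marks the line of the two pins.
- pin_a (a point): Left steel pin, at jig x = +50 mm, y = +60 mm: the point is its foot, on its axis at the board's top (z = 18 mm). The pin is 12 mm in diameter and stands 16 mm above the board: 7 mm straight, then a tapered nose. Hidden under the panel at the start.
- pin_b (a point): Right steel pin, at jig x = +50 mm, y = -60 mm: the point is its foot, on its axis at the board's top (z = 18 mm). The pin is 12 mm in diameter and stands 16 mm above the board: 7 mm straight, then a tapered nose. Hidden under the panel at the start.
- panel: Loose wooden birdhouse front, 140 mm (its x) by 190 mm (y) by 9 mm thick, about 0.17 kg. Origin: centre of its underside; axes as the jig's when seated. At the start its near (-x) long edge is down on the board and its far part rests on both pins, sloping up by about 0.14 rad. It lies 28 to 48 mm too far to jig -x, up to 18 mm off to left or right, turned by up to 0.1 rad.
- hole_a (a point): Centre, at the underside, of the panel's left 16 mm through hole (panel x = +8 mm, y = +60 mm); goes over pin_a. (The single 32 mm hole at x = 0, y = +14 mm is the birds' entrance, not for a pin.) The panel slides when its edges are pushed with a few newtons, and squares up against two fingertips held apart.
- hole_b (a point): Centre, at the underside, of the panel's right 16 mm through hole (panel x = +8 mm, y = -60 mm); goes over pin_b.
- glue: Bystander: glue bottle, 54 mm in diameter, 150 mm tall, beyond the jig; origin at the centre of its underside.
- sander: Bystander: cork sanding block 110 x 60 x 30 mm right of the jig; origin at the centre of its underside.
- offcut: Bystander: wooden offcut 90 x 45 x 28 mm left of the jig; origin at the centre of its underside.
- driver: Bystander: screwdriver, 200 mm long, lying on the bench at the near right.
- drill: Bystander: cordless drill, 205 mm tall, standing on its battery at the far right; origin at the underside.
- tape: Bystander: tape measure 70 x 40 x 65 mm at the far left; origin at the underside.
- pencil: Bystander: flat carpenter's pencil, 170 mm long, lying at the near left; origin at the underside.
Not all that is in view belongs to the job. There is more than one size of the panel; the one meant has the size given above.

How it is judged:
At the end, for the whole second after the job is handed in: Both pins stand in the panel's two small holes (hole and pin axes within 5 mm), the panel lies flat on the jig board (underside at the holes less than 3 mm above it, tilt under 0.03 rad) and is at rest (horizontal distance between hole_a and pin_a below 0.005 m and horizontal distance between hole_b and pin_b below 0.005 m and z of each of hole_a, hole_b in the frame of jig below 0.021 m and angle between panel's own z axis and vertical below 0.03 rad and linear speed of panel below 0.01 m/s); the robot touches nothing.
It fails at once if the panel is lifted: its centre rises more than 35 mm above the jig board, or it is tipped by more than 0.4 rad (z of panel in the frame of jig above 0.053 m or angle between panel's own z axis and vertical above 0.4 rad).
It fails at once if a bystander is moved by more than 30 mm (distance of any of glue, sander, offcut, driver, drill, tape, pencil from where it was at the start of the episode above 0.03 m).
It also fails if it takes over 42 s, if anything falls off the work surface, if the arm or the gripper's body presses on something with over 40 N, if the wrist force passes 120 N, or if a joint passes its speed limit or range.

## Working session

There is one attempt and no reset: what is moved stays moved. The work goes in short steps, Python scripts to look and compute and a tool call to move; the robot and the scene stay as the last step left them, time stands still between calls to the robot, and variables do not carry over. Pictures are saved under pics/ and viewed, and the job is handed in when it is done.

Besides the shell and the picture viewer there is one more tool, called after "Call:" by a JSON object that holds its "method" and its "body". apply_moves: Moves the arm, as the interface text tells. Its arguments: {"type":"object","properties":{"moves":{"type":"array","items":{"type":"array","items":{"type":"number"}}},"newtons":{"type":"number"}},"required":["moves"]}

```bash
ls; mkdir -p pics; cat > h.py <<'E'
import numpy as np, cv2
from station import arm, eyes, job, outline_of
def save(n,im): cv2.imwrite('pics/'+n+'.png',cv2.cvtColor(np.ascontiguousarray(im),cv2.COLOR_RGB2BGR))
def cloud(f):
    K=f["camera_matrix"];z=f["z_map"];v,u=np.mgrid[0:384,0:512]
    P=np.stack([(u-K[0,2])/K[0,0]*z,-(v-K[1,2])/K[1,1]*z,-z],-1)
    E=f["extrinsics"];W=P@E[:3,:3].T+E[:3,3];W[z==0]=np.nan;return W
def px(f,p):
    E=f["extrinsics"];c=E[:3,:3].T@(np.array(p)-E[:3,3]);K=f["camera_matrix"]
    return K[0,0]*c[0]/-c[2]+K[0,2], K[1,1]*(-c[1])/-c[2]+K[1,2]
E
python3 - <<'E'
from h import *
s=arm.get_state();print({k:np.round(v,3) for k,v in s.items()})
for n in("top","side"):
    f=eyes.grab_frame(n);save(n+"0",f["color"]);np.savez('f_'+n+'.npz',**{k:f[k] for k in("color","z_map","camera_matrix","extrinsics")})
    print(n,f.keys(),f["camera_matrix"],np.round(f["extrinsics"],3))
    for l in("panel","jig","hole_a"):
        for o in outline_of(l,f): 
            r=o["region"];print(l,o["score"],o["extent"],r.sum(),np.round(np.nanmedian(cloud(f)[r],0),3)); 
E
```

```text
pics
{'t': np.float64(0.0), 'q': array([ 1.59 ,  0.359,  0.011, -0.   , -1.224, -0.288]), 'qd': array([ 0.001,  0.001,  0.   , -0.002, -0.002, -0.   ]), 'joint_efforts': array([-1.0000e-03, -5.8271e+01,  2.9306e+01,  6.9980e+00,  7.0000e-03,
       -0.0000e+00]), 'eef_pos': array([0.179, 0.65 , 0.193]), 'ee_rot': array([ 3.14 , -0.   , -0.269]), 'force': array([-0.362,  0.124, -0.22 ]), 'moment': array([-0.045, -0.025,  0.064]), 'width': np.float64(0.088)}
top dict_keys(['color', 'z_map', 'camera_matrix', 'extrinsics', 'shot']) [[452.14553027   0.         260.49729334]
 [  0.         452.14553027 189.82003218]
 [  0.           0.           1.        ]] [[ 0.014  0.996 -0.092  0.413]
 [-1.     0.014 -0.003 -0.029]
 [-0.002  0.092  0.996  1.372]
 [ 0.     0.     0.     1.   ]]
panel 0.88 [290.0, 223.8, 391.0, 314.7] 5294 [ 0.312 -0.266  0.012]
panel 0.7 [196.1, 155.0, 265.3, 207.0] 2767 [0.564 0.056 0.036]
panel 0.6 [150.8, 238.4, 203.7, 290.4] 1404 [0.32  0.228 0.006]
jig 0.8 [184.8, 136.6, 290.2, 229.1] 5115 [0.558 0.024 0.018]
jig 0.54 [412.2, 238.3, 423.3, 311.2] 275 [ 0.252 -0.487
[... 357 characters left out ...]
53   0.         245.42959727]
 [  0.         439.95156053 193.96928744]
 [  0.           0.           1.        ]] [[ 0.954  0.136 -0.267  0.128]
 [-0.299  0.482 -0.824 -1.365]
 [ 0.016  0.866  0.5    0.876]
 [ 0.     0.     0.     1.   ]]
panel 0.96 [147.3, 227.5, 243.5, 288.8] 3283 [ 0.311 -0.285  0.014]
panel 0.81 [219.8, 177.4, 266.1, 205.1] 985 [0.566 0.046 0.037]
panel 0.62 [151.1, 175.8, 187.3, 196.6] 414 [0.32  0.223 0.008]
jig 0.76 [206.1, 174.4, 279.9, 223.8] 1727 [ 0.539 -0.042  0.02 ]
hole_a 0.88 [145.0, 228.4, 239.0, 293.7] 3220 [ 0.31  -0.286  0.014]
hole_a 0.85 [151.5, 175.3, 190.8, 196.9] 405 [0.32  0.222 0.008]
hole_a 0.72 [220.8, 175.5, 262.4, 206.1] 968 [0.566 0.044 0.038]
```

```bash
python3 - <<'E'
from h import *
t=np.load('f_top.npz')["color"];s=np.load('f_side.npz')["color"]
save("top0b",cv2.resize(t,(768,576),interpolation=cv2.INTER_CUBIC))
save("side0b",cv2.resize(s,(768,576),interpolation=cv2.INTER_CUBIC))
save("topc",cv2.resize(t[125:240,175:300],None,fx=5,fy=5,interpolation=cv2.INTER_CUBIC))
E
```

```text
(no output)
```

View pics/top0b.png

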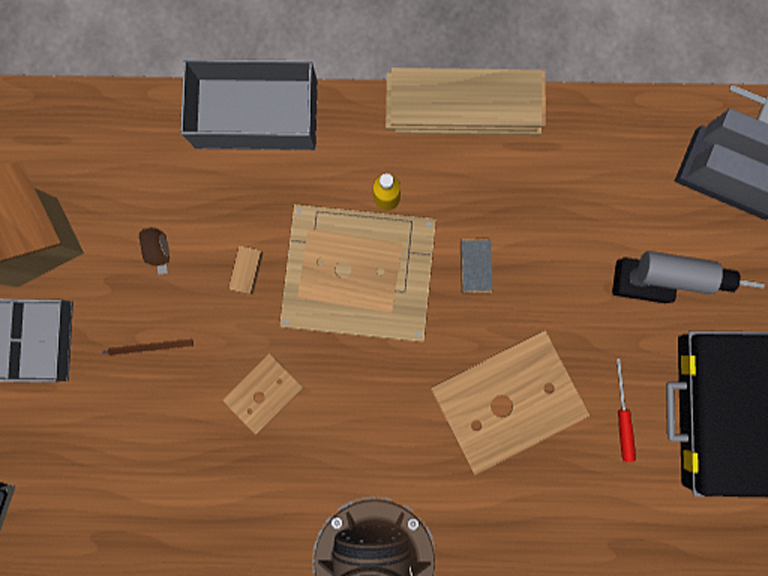

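View pics/side0b.png

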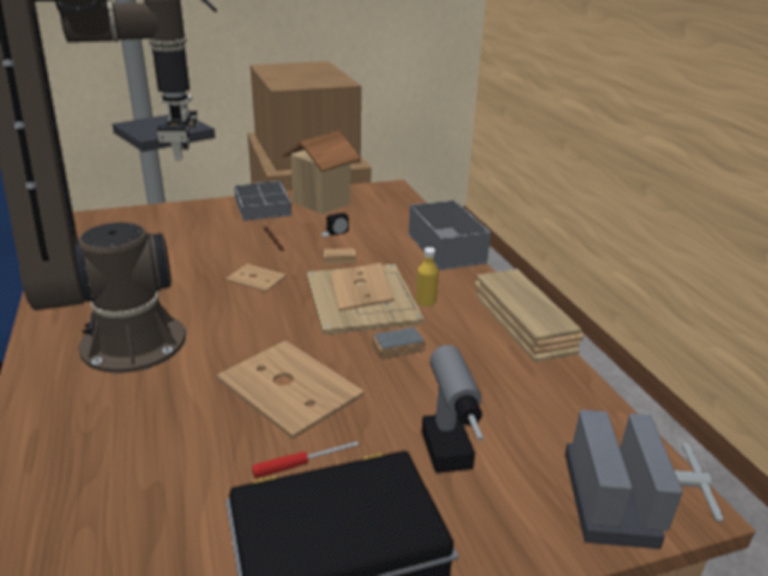

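View pics/topc.png

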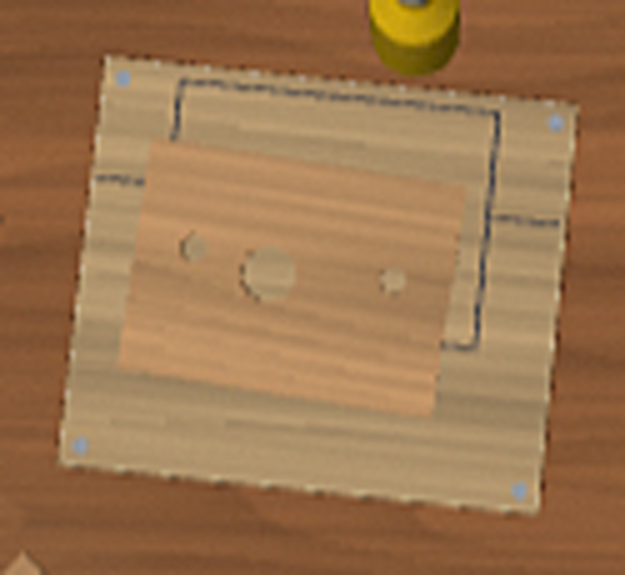

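The views show three look-alikes: the panel on the jig (top picture 233,181), a large one (342,268) and a small one (177,263). The one on the jig is the right one: the crop shows it resting askew on the jig, pink-toned, with three holes, and I'll check its size next.

```bash
cat > fit.py <<'E'
from h import *
from scipy.optimize import least_squares
def jigpts():
    return np.array([[125,145,18],[125,-145,18],[-125,-145,18],[-125,145,18],[114,97,18],[114,-97,18],[-30,-97,18]])/1000
def Rz(a): c,s=np.cos(a),np.sin(a); return np.array([[c,-s,0],[s,c,0],[0,0,1]])
def Ry(a): c,s=np.cos(a),np.sin(a); return np.array([[c,0,s],[0,1,0],[-s,0,c]])
def fit(f,pts,uv,x0,h=None,tilt=0):
    def r(x):
        P=pts@Ry(-tilt).T@Rz(x[2]).T+np.array([x[0],x[1],h])
        return (np.array([px(f,p) for p in P])-uv).ravel()
    s=least_squares(r,x0,loss='soft_l1');return s.x,r(s.x).reshape(-1,2)
E
python3 - <<'E'
from fit import *
f=np.load('f_top.npz');f={k:f[k] for k in f}
o=np.array([175,125])
c=lambda a:(np.array(a)+.5)/5-.5+o
J=c([[104,57],[578,103],[539,514],[60,464],[181,81],[498,112],[476,347]])
x,r=fit(f,jigpts(),J,[.56,.02,-.1],0.);print("jig",x.round(4),r.round(1).tolist())
# panel top face, z of centre: near edge on board
t=.14
pp=np.array([[70,95,9],[70,-95,9],[-70,-95,9],[-70,95,9],[8,60,9],[8,-60,9],[0,14,9]])/1000
U=c([[150,142],[466,185],[433,414],[119,369],[193,248],[392,281],[268,274]])
y,r=fit(f,pp,U,[.56,.02,-.1],.018+.07*np.sin(t),t);print("panel",y.round(4),r.round(1).tolist())
d=Rz(x[2]).T@np.r_[y[:2]-x[:2],0];print("panel in jig",d.round(4),"yaw",y[2]-x[2],"target 0.042,0")
np.save('jig.npy',x)
W=cloud(f)
for i,u in enumerate(U): 
    a=np.round(u).astype(int);print(W[a[1],a[0]].round(3))
g=outline_of
# size from unconstrained rays at mean height
b=(W-np.r_[x[:2],0])@Rz(x[2])
m=(abs(b[...,0])<.12)&(abs(b[...,1])<.14)
print("board z",np.nanmedian(b[m&(b[...,0]<-.1)][:,2]))
for xx in np.arange(-.08,.11,.02):
    k=m&(abs(b[...,0]-xx)<.004)&(abs(b[...,1])<.07);print(round(xx,2),np.nanmedian(b[k][:,2]).round(4))
E
```

```text
jig [ 0.5641  0.042  -0.0846] [[0.1, -0.2], [0.2, -0.2], [0.2, -0.1], [-0.5, 0.3], [-0.0, 0.1], [0.1, 0.0], [-0.1, 0.1]]
panel [ 0.5658  0.0581 -0.1305] [[-0.1, -0.8], [0.1, -0.3], [-0.1, 0.6], [-0.3, 0.4], [0.1, 0.4], [0.2, -0.4], [0.0, 0.1]]
panel in jig [0.0004 0.0161 0.    ] yaw -0.04594476832542514 target 0.042,0
[0.643 0.142 0.046]
[ 0.62  -0.045  0.038]
[ 0.487 -0.026  0.019]
[0.511 0.163 0.021]
[0.585 0.12  0.015]
[ 0.565 -0.001  0.017]
[0.57  0.074 0.015]
board z 0.017681830312798352
-0.08 0.0177
-0.06 0.0285
-0.04 0.0301
-0.02 0.0331
0.0 0.0353
0.02 0.039
0.04 0.0409
0.06 0.0442
0.08 0.0178
0.1 0.0176
```

```bash
cat > go.py <<'E'
import sys
from fit import *
from scipy.spatial.transform import Rotation as R
def go(jx,jy,z):
    s=arm.get_state();J=np.load('jig.npy');Rm=R.from_euler('xyz',s["ee_rot"]).as_matrix()
    w=np.r_[J[:2],0]+Rz(J[2])@np.r_[jx,jy,0];w[2]=z
    print("t",round(float(s["t"]),2),"tcp in jig",(Rz(J[2]).T@(s["eef_pos"]-np.r_[J[:2],0])).round(4),"rot",np.round(s["ee_rot"],3),"jigyaw",J[2].round(4))
    print("F jig",(Rz(J[2]).T@s["force"]).round(2),"w",s["width"],"tool shift to target",(Rm.T@(w-s["eef_pos"])).round(4),"world",w.round(3))
if __name__=="__main__": go(*map(float,sys.argv[1:4]))
E
python3 go.py 0 0.143 0.193
```

```text
t 0.4 tcp in jig [-0.4348  0.574   0.194 ] rot [ 3.141 -0.    -0.269] jigyaw -0.0846
F jig [ 1.31 -1.32  0.33] w 0.0875997385955749 tool shift to target [0.5064 0.344  0.0011] world [0.576 0.185 0.193]
```

Call:
{"method": "apply_moves", "body": {"moves": [[-1,0.03,0.0204,0,0],[-1,0.03,0.0204,0,0],[-1,0.03,0.0204,0,0],[-1,0.03,0.0204,0,0],[-1,0.03,0.0204,0,0],[-1,0.03,0.0204,0,0],[-1,0.03,0.0204,0,0],[-1,0.03,0.0204,0,0],[-1,0.03,0.0204,0,0],[-1,0.03,0.0204,0,0],[-1,0,0,0,-0.092],[-1,0,0,0,-0.092]], "newtons": 20}}

```text
t: 1.4
eef_pos: [0.4156, 0.3726, 0.1944]
ee_rot: [-3.141, -0.0, -0.084]
force: [-0.4, 0.5, -0.7]
width: 0.0134
```

```bash
python3 go.py 0 0.143 0.193
```

```text
t 1.4 tcp in jig [-0.1758  0.3168  0.1944] rot [-3.141 -0.    -0.084] jigyaw -0.0846
F jig [-0.47  0.47 -0.75] w 0.013417840243758436 tool shift to target [0.1758 0.1739 0.0014] world [0.576 0.185 0.193]
```

Call:
{"method": "apply_moves", "body": {"moves": [[-1,0.022,0.0217,0,0],[-1,0.022,0.0217,0,0],[-1,0.022,0.0217,0,0],[-1,0.022,0.0217,0,0],[-1,0.022,0.0217,0,0],[-1,0.022,0.0217,0,0],[-1,0.022,0.0217,0,0],[-1,0.022,0.0217,0,0],[-1,0,0,0.035,0],[-1,0,0,0.035,0],[-1,0,0,0.035,0],[-1,0,0,0.03,0]]}}

```text
t: 2.4
eef_pos: [0.5746, 0.1858, 0.0573]
ee_rot: [3.142, 0.001, -0.086]
force: [0.2, 0.8, 0.3]
width: 0.0002
```

```bash
python3 go.py 0 0.143 0.024; python3 - <<'E'
from h import *
f=eyes.grab_frame("side");save("s1",cv2.resize(f["color"][140:260,170:330],None,fx=4.8,fy=4.8,interpolation=cv2.INTER_CUBIC))
f=eyes.grab_frame("top");save("t1",cv2.resize(f["color"][125:240,155:300],None,fx=5,fy=5,interpolation=cv2.INTER_CUBIC))
E
```

```text
t 2.4 tcp in jig [-0.0017  0.1441  0.0573] rot [ 3.142e+00  1.000e-03 -8.600e-02] jigyaw -0.0846
F jig [0.13 0.84 0.31] w 0.00015447469058074947 tool shift to target [0.0017 0.0011 0.0333] world [0.576 0.185 0.024]
```

View pics/s1.png

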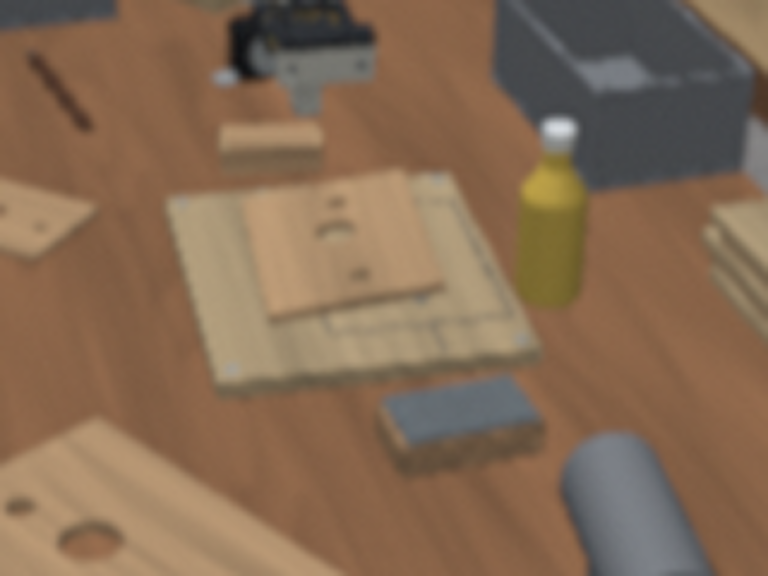

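View pics/t1.png

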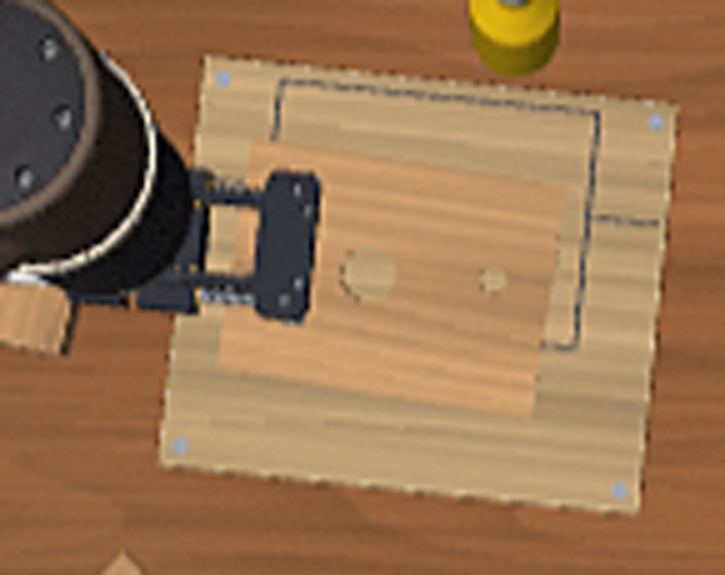

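Call:
{"method": "apply_moves", "body": {"moves": [[-1,0.002,0,0.018,0],[-1,0,0,0.015,0],[-1,0,0,0,0],[-1,0,0.005,0,0],[-1,0,0.004,0,0],[-1,0,0.003,0,0],[-1,0,0.003,0,0],[-1,0,0.003,0,0]]}}

```text
t: 3.17
eef_pos: [0.5759, 0.1682, 0.0273]
ee_rot: [-3.141, -0.001, -0.085]
force: [0.6, 0.6, -0.3]
width: 0.0003
```

```bash
python3 go.py 0 0.116 0.024
```

```text
t 3.17 tcp in jig [0.0011 0.1267 0.0273] rot [-3.141e+00 -1.000e-03 -8.500e-02] jigyaw -0.0846
F jig [ 0.58  0.67 -0.27] w 0.00028918042068956055 tool shift to target [-0.0011  0.0108  0.0032] world [0.574 0.158 0.024]
```

Call:
{"method": "apply_moves", "body": {"moves": [[-1,0,0,0.003,0],[-1,0,0.003,0,0],[-1,0,0.003,0,0],[-1,0,0.003,0,0],[-1,0,0,0,0]]}}

```text
t: 3.58
eef_pos: [0.5745, 0.1589, 0.0231]
ee_rot: [3.141, 0.0, -0.085]
force: [0.3, 0.2, -0.4]
width: 0.0006
```

```bash
python3 go.py 0 0.116 0.024
```

```text
t 3.58 tcp in jig [0.0005 0.1173 0.0231] rot [ 3.141  0.    -0.085] jigyaw -0.0846
F jig [ 0.25  0.2  -0.45] w 0.0006135223285058361 tool shift to target [-0.0005  0.0013 -0.0009] world [0.574 0.158 0.024]
```

```bash
python3 - <<'E'
from h import *
f=eyes.grab_frame("side");save("s2",cv2.resize(f["color"][140:260,170:330],None,fx=4.8,fy=4.8,interpolation=cv2.INTER_CUBIC))
f=eyes.grab_frame("top");save("t2",cv2.resize(f["color"][125:240,155:300],None,fx=5,fy=5,interpolation=cv2.INTER_CUBIC))
E
```

```text
(no output)
```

View pics/s2.png

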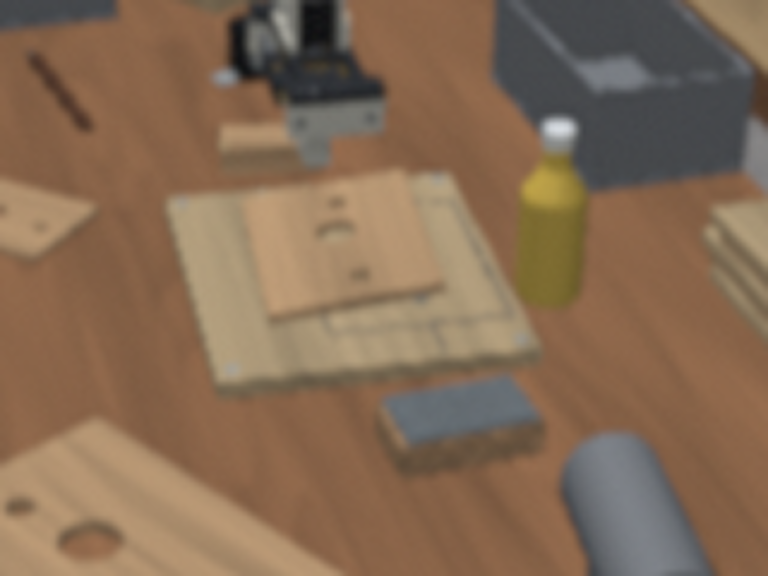

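View pics/t2.png

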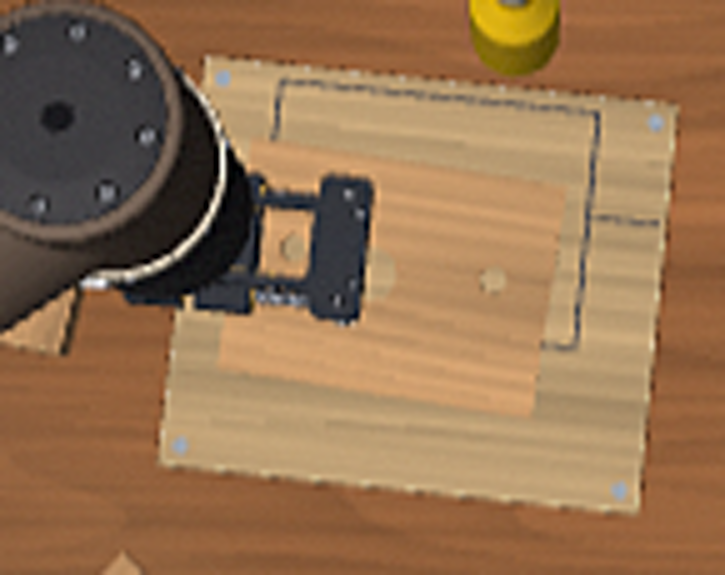

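```bash
python3 - <<'E'
from fit import *
f=dict(np.load('f_side.npz'));J=np.load('jig.npy')
def q(a): 
    p=px(f,np.r_[J[:2],0]+Rz(J[2])@np.array(a)); return ((np.array(p)-[170,140]+.5)*4.8-.5).round(0)
print("tcp",q([0,.117,.023]),"edge top",q([0,.111,.037]),"edge bottom",q([0,.111,.028]),"jig corners",q([.125,.145,.018]),q([-.125,-.145,.018]),q([-.125,.145,.018]),q([.125,-.145,.018]))
E
```

```text
tcp [312. 195.] edge top [314. 184.] edge bottom [314. 193.] jig corners [446. 172.] [216. 381.] [162. 198.] [541. 346.]
```

```bash
python3 - <<'E'
from fit import *
f=eyes.grab_frame("side");J=np.load('jig.npy');W=(cloud(f)-np.r_[J[:2],0])@Rz(J[2])
save("s3",cv2.resize(f["color"][145:200,215:265],None,fx=12,fy=12*0.9,interpolation=cv2.INTER_NEAREST))
u=int(170+315/4.8)
for c in(u-2,u,u+2):
  print(c)
  for v in range(164,184): print(v,W[v,c].round(3),f["color"][v,c])
E
```

```text
233
164 [-0.025  0.026  0.143] [110 110 105]
165 [-0.025  0.027  0.138] [101 101  98]
166 [-0.024  0.033  0.131] [104 104 100]
167 [-0.025  0.027  0.13 ] [115 114 109]
168 [-0.025  0.027  0.125] [118 118 113]
169 [-0.009  0.105  0.081] [118 118 111]
170 [-0.01   0.1    0.079] [115 114 108]
171 [-0.01   0.101  0.074] [113 112 106]
172 [-0.01   0.101  0.07 ] [115 112 103]
173 [-0.01   0.103  0.064] [118 110  99]
174 [0.009 0.2   0.008] [117 104  89]
175 [nan nan nan] [119  96  75]
176 [0.008 0.192 0.003] [124  93  68]
177 [0.007 0.187 0.001] [133 100  74]
178 [-0.003  0.136  0.023] [150 120  92]
179 [-0.009  0.106  0.035] [165 136 105]
180 [-0.011  0.095  0.036] [172 143 110]
181 [-0.012  0.09   0.035] [173 143 109]
182 [-0.014  0.08   0.036] [173 143 109]
183 [-0.015  0.076  0.033] [173 142 109]
235
164 [-0.018  0.023  0.143] [119 119 113]
165 [-0.017  0.026  0.138] [120 119 114]
166 [-0.017  0.029  0.132] [118 118 112]
167 [-0.016  0.032  0.126] [117 116 111]
168 [-0.003  0.095  0.09 ] [113 113 107]
169 [-0.001  0.107  0.079] [109 109 103]
170 [-0.002  0.102  0.077] [108 109 103]
171
[... 593 characters left out ...]
[119 119 113]
166 [nan nan nan] [118 118 112]
167 [-0.009  0.03   0.127] [118 118 112]
168 [0.006 0.102 0.086] [113 113 108]
169 [0.005 0.096 0.084] [109 108 103]
170 [0.004 0.091 0.082] [110 109 103]
171 [0.006 0.098 0.074] [112 112 106]
172 [0.008 0.111 0.063] [115 114 109]
173 [0.008 0.108 0.06 ] [117 113 105]
174 [0.028 0.207 0.003] [122 105  91]
175 [0.027 0.199 0.002] [130 100  77]
176 [ 0.026  0.196 -0.001] [139 102  75]
177 [0.023 0.18  0.003] [151 114  84]
178 [0.008 0.109 0.037] [165 132 100]
179 [0.006 0.098 0.038] [175 143 109]
180 [0.004 0.091 0.037] [176 145 111]
181 [0.002 0.082 0.038] [172 141 108]
182 [0.    0.071 0.039] [170 139 107]
183 [-0.002  0.059  0.041] [172 141 109]
```

View pics/s3.png

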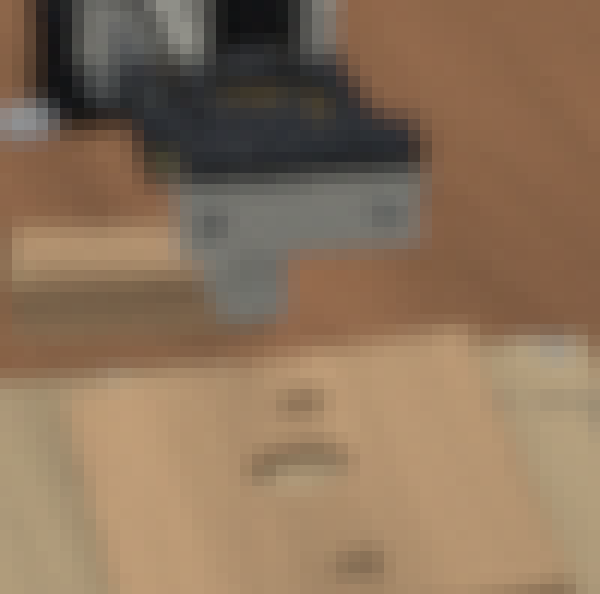

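```bash
python3 - <<'E'
from h import *
f=dict(np.load('f_side.npz'));p=px(f,[.179,.651,.194]);print("start tcp px",p)
c=f["color"];u,v=int(p[0]),int(p[1]);save("s0c",cv2.resize(c[v-50:v+30,u-40:u+40],None,fx=7,fy=7,interpolation=cv2.INTER_NEAREST))
W=cloud(f)
for vv in range(v-16,v+6,1): print(vv,W[vv,u-4:u+5,:][::2].round(3).tolist())
f=eyes.grab_frame("top");W=cloud(f);s=arm.get_state();print(px(f,s["eef_pos"]))
m=(abs(W[...,0]-s["eef_pos"][0])<.06)&(abs(W[...,1]-s["eef_pos"][1])<.04)&(W[...,2]>.05);print(np.histogram(W[m][:,2],bins=np.arange(.05,.5,.02)))
E
```

```text
start tcp px (np.float64(121.98657481364233), np.float64(109.2865658660815))
93 [[0.165, 0.562, 0.298], [0.173, 0.562, 0.297], [0.181, 0.565, 0.295], [0.189, 0.552, 0.299], [0.202, 0.68, 0.26]]
94 [[0.165, 0.588, 0.286], [0.173, 0.59, 0.284], [0.185, 0.697, 0.251], [0.193, 0.684, 0.254], [0.202, 0.692, 0.251]]
95 [[0.164, 0.584, 0.282], [0.173, 0.587, 0.281], [0.184, 0.695, 0.247], [0.193, 0.696, 0.246], [0.202, 0.692, 0.247]]
96 [[0.164, 0.592, 0.276], [0.172, 0.587, 0.276], [0.183, 0.701, 0.241], [0.192, 0.691, 0.243], [0.201, 0.693, 0.242]]
97 [[0.163, 0.594, 0.27], [0.171, 0.587, 0.272], [0.183, 0.691, 0.239], [0.191, 0.688, 0.239], [0.2, 0.692, 0.237]]
98 [[0.163, 0.593, 0.266], [0.171, 0.595, 0.265], [0.182, 0.697, 0.232], [0.191, 0.692, 0.233], [0.2, 0.684, 0.235]]
99 [[0.162, 0.595, 0.261], [0.17, 0.582, 0.265], [0.215, 1.983, -0.176], [0.231, 2.011, -0.186], [0.199, 0.692, 0.228]]
100 [[0.162, 0.594, 0.257], [0.17, 0.588, 0.258], [0.215, 1.992, -0.187], [0.228, 1.95, -0.175], [0.243, 1.965, -0.181]]
101 [[0.161, 0.593, 0.253], [0.169, 0.589, 0.254], [0.213, 1.974, -0.189], [
[... 1284 characters left out ...]
-0.275], [0.189, 1.995, -0.28], [0.203, 1.996, -0.281], [0.218, 1.978, -0.277], [0.234, 2.019, -0.292]]
113 [[0.173, 1.98, -0.281], [0.187, 1.976, -0.281], [0.202, 1.967, -0.28], [0.217, 1.994, -0.29], [0.232, 1.982, -0.287]]
114 [[0.172, 1.974, -0.287], [0.187, 1.989, -0.294], [0.201, 1.985, -0.294], [0.216, 1.987, -0.296], [0.23, 1.97, -0.291]]
(np.float64(199.5401512224832), np.float64(176.82004340976675))
(array([  0,   0,   0,  11, 126,  34,   0,   0,   4,   3,  32,  33,  35,
        35,  28,   5,  59,  36,  38,  71, 149, 141]), array([0.05, 0.07, 0.09, 0.11, 0.13, 0.15, 0.17, 0.19, 0.21, 0.23, 0.25,
       0.27, 0.29, 0.31, 0.33, 0.35, 0.37, 0.39, 0.41, 0.43, 0.45, 0.47,
       0.49]))
```

View pics/s0c.png

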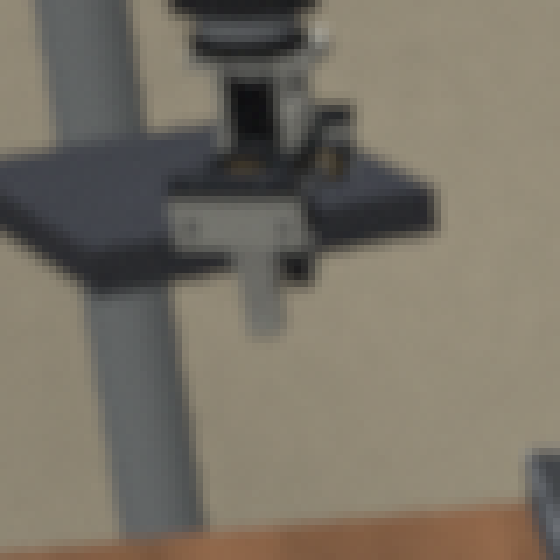

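The side depth shows the finger ends about 35 mm higher than the reported TCP, both at the start and now, and there was no contact. I'll back off and lower while watching force and camera.

Call:
{"method": "apply_moves", "body": {"moves": [[-1,0,-0.013,0,0],[-1,0,-0.013,0,0],[-1,0,0,0,0],[-1,0,0,0.008,0],[-1,0,0,0.008,0],[-1,0,0,0.006,0],[-1,0,0,0,0],[-1,0,0,0,0]]}}

```text
t: 4.45
eef_pos: [0.5764, 0.1848, 0.0003]
ee_rot: [3.14, 0.001, -0.085]
force: [-0.1, -0.6, 0.8]
width: 0.0006
```

```bash
cat > look.py <<'E'
import sys
from fit import *
n=sys.argv[1]
f=eyes.grab_frame("side");save("s"+n,cv2.resize(f["color"][145:225,195:295],None,fx=7,fy=7,interpolation=cv2.INTER_CUBIC))
g=eyes.grab_frame("top");save("t"+n,cv2.resize(g["color"][125:240,155:300],None,fx=5,fy=5,interpolation=cv2.INTER_CUBIC))
np.savez('l_top.npz',**{k:g[k] for k in("color","z_map","camera_matrix","extrinsics")})
np.savez('l_side.npz',**{k:f[k] for k in("color","z_map","camera_matrix","extrinsics")})
E
python3 look.py 4; python3 go.py 0 0.116 0.024;python3 - <<'E'
from fit import *
f=dict(np.load('l_side.npz'));J=np.load('jig.npy');W=(cloud(f)-np.r_[J[:2],0])@Rz(J[2])
for v in range(166,186): print(v,W[v,236].round(3),f["color"][v,236])
E
```

```text
t 4.55 tcp in jig [0.0008 0.1437 0.0011] rot [ 3.141  0.    -0.085] jigyaw -0.0846
F jig [ 0.43 -0.13  0.41] w 0.00037467663899025486 tool shift to target [-0.0008  0.0277 -0.0229] world [0.574 0.158 0.024]
166 [-0.007  0.056  0.118] [119 119 113]
167 [-0.006  0.061  0.111] [119 119 113]
168 [-0.008  0.055  0.11 ] [118 118 112]
169 [-0.008  0.055  0.106] [118 118 112]
170 [0.007 0.127 0.064] [116 114 107]
171 [0.007 0.127 0.059] [115 110 102]
172 [0.007 0.125 0.056] [117 110 102]
173 [0.007 0.124 0.052] [117 111 102]
174 [0.008 0.128 0.045] [118 112 104]
175 [0.007 0.126 0.042] [122 113 103]
176 [0.021 0.191 0.002] [128 108  92]
177 [ 0.02   0.187 -0.   ] [141 109  84]
178 [0.003 0.104 0.039] [157 124  93]
179 [0.002 0.098 0.038] [168 137 104]
180 [-0.001  0.083  0.042] [171 141 108]
181 [-0.002  0.081  0.038] [171 140 108]
182 [-0.004  0.071  0.04 ] [172 142 108]
183 [-0.004  0.069  0.036] [172 141 109]
184 [-0.006  0.061  0.036] [175 143 110]
185 [-0.006  0.06   0.032] [172 140 107]
```

View pics/s4.png

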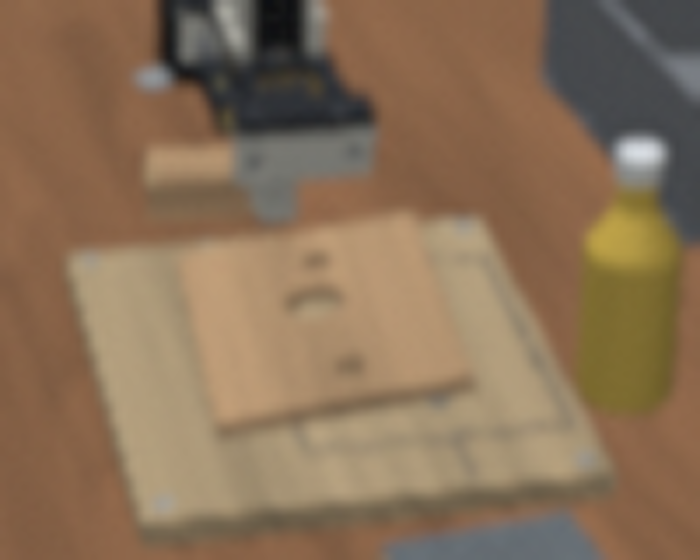

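The picture agrees: the finger end (275,215) shows above the panel's edge, at z about 38 mm while the TCP reads 1 mm. I'll go on down in small steps to find the board.

Call:
{"method": "apply_moves", "body": {"moves": [[-1,0,0,0.006,0],[-1,0,0,0.005,0],[-1,0,0,0.002,0],[-1,0,0,0,0],[-1,0,0,0,0]]}}

```text
t: 4.97
eef_pos: [0.5768, 0.1852, -0.0121]
ee_rot: [3.141, 0.0, -0.085]
force: [0.2, -0.2, 0.0]
width: 0.0004
```

```bash
python3 go.py 0 0.116 0.024
```

```text
t 4.97 tcp in jig [ 0.0006  0.1437 -0.0121] rot [ 3.141  0.    -0.085] jigyaw -0.0846
F jig [ 0.26 -0.22  0.01] w 0.0003629240025763925 tool shift to target [-0.0006  0.0278 -0.0361] world [0.574 0.158 0.024]
```

Step down 1 mm at a time until the board is felt.

Call:
{"method": "apply_moves", "body": {"moves": [[-1,0,0,0.0015,0],[-1,0,0,0.0015,0],[-1,0,0,0,0],[-1,0,0,0,0]]}}

```text
t: 5.3
eef_pos: [0.5772, 0.1855, -0.0141]
ee_rot: [-3.141, -0.001, -0.084]
force: [-2.0, -0.3, 5.7]
width: 0.0003
```

Call:
{"method": "apply_moves", "body": {"moves": [[-1,0,0,0.0015,0],[-1,0,0,0.0015,0],[-1,0,0,0,0],[-1,0,0,0,0]]}}

```text
t: 5.63
eef_pos: [0.5774, 0.1855, -0.0144]
ee_rot: [-3.141, -0.002, -0.084]
force: [-10.2, -1.6, 29.1]
width: 0.0003
```

```bash
python3 look.py 5; python3 go.py 0 0.116 0.024;python3 - <<'E'
from fit import *
f=dict(np.load('l_side.npz'));J=np.load('jig.npy');W=(cloud(f)-np.r_[J[:2],0])@Rz(J[2])
for v in range(170,182): print(v,W[v,236].round(3),f["color"][v,236])
E
```

```text
t 5.73 tcp in jig [ 0.0012  0.1441 -0.0144] rot [-3.141e+00 -2.000e-03 -8.400e-02] jigyaw -0.0846
F jig [-9.7  -2.77 29.82] w 0.00033192421892609604 tool shift to target [-0.0011  0.0281 -0.0384] world [0.574 0.158 0.024]
170 [-0.006  0.061  0.098] [119 118 112]
171 [-0.007  0.055  0.097] [120 119 113]
172 [-0.006  0.059  0.09 ] [117 118 112]
173 [-0.008  0.053  0.089] [116 116 110]
174 [0.007 0.124 0.047] [113 110 104]
175 [0.009 0.133 0.038] [113 110 104]
176 [0.008 0.13  0.035] [115 111 104]
177 [0.008 0.128 0.031] [127 118 106]
178 [0.003 0.103 0.04 ] [150 129 108]
179 [0.001 0.097 0.039] [168 139 109]
180 [-0.     0.09   0.038] [172 142 109]
181 [-0.001  0.087  0.035] [173 142 109]
```

Board felt at a reported TCP z of about -14 mm, so the real tip is about 32 mm above the reported TCP. I'll rise a few mm and push sideways.

Call:
{"method": "apply_moves", "body": {"moves": [[-1,0,0,-0.004,0],[-1,0,0,-0.003,0],[-1,0,0,0,0],[-1,0,0.004,0,0],[-1,0,0.004,0,0],[-1,0,0.004,0,0],[-1,0,0.002,0,0],[-1,0,0.002,0,0],[-1,0,0.002,0,0],[-1,0,0,0,0]]}}

```text
t: 6.57
eef_pos: [0.5753, 0.167, -0.0109]
ee_rot: [3.142, 0.0, -0.085]
force: [-0.9, 0.3, 0.3]
width: 0.0004
```

```bash
python3 go.py 0 0.113 -0.01
```

```text
t 6.57 tcp in jig [ 0.0007  0.1255 -0.0109] rot [ 3.142  0.    -0.085] jigyaw -0.0846
F jig [-0.88  0.18  0.3 ] w 0.00039543162532142617 tool shift to target [-0.0007  0.0125 -0.0009] world [ 0.574  0.155 -0.01 ]
```

Call:
{"method": "apply_moves", "body": {"moves": [[-1,0,0.002,0,0],[-1,0,0.002,0,0],[-1,0,0.002,0,0],[-1,0,0,0,0]]}}

```text
t: 6.9
eef_pos: [0.5747, 0.1611, -0.0108]
ee_rot: [3.142, 0.0, -0.085]
force: [-0.9, 0.5, 0.1]
width: 0.0005
```

Call:
{"method": "apply_moves", "body": {"moves": [[-1,0,0.002,0,0],[-1,0,0.002,0,0],[-1,0,0.002,0,0],[-1,0,0,0,0]]}}

```text
t: 7.23
eef_pos: [0.5742, 0.155, -0.0108]
ee_rot: [3.141, 0.0, -0.085]
force: [-0.2, 0.7, -0.3]
width: 0.0005
```

```bash
python3 go.py 0 0.113 -0.01; python3 look.py 6
```

```text
t 7.23 tcp in jig [ 0.0006  0.1134 -0.0108] rot [ 3.141  0.    -0.085] jigyaw -0.0846
F jig [-0.27  0.7  -0.25] w 0.0005006452911344872 tool shift to target [-0.0006  0.0004 -0.0008] world [ 0.574  0.155 -0.01 ]
```

View pics/s6.png

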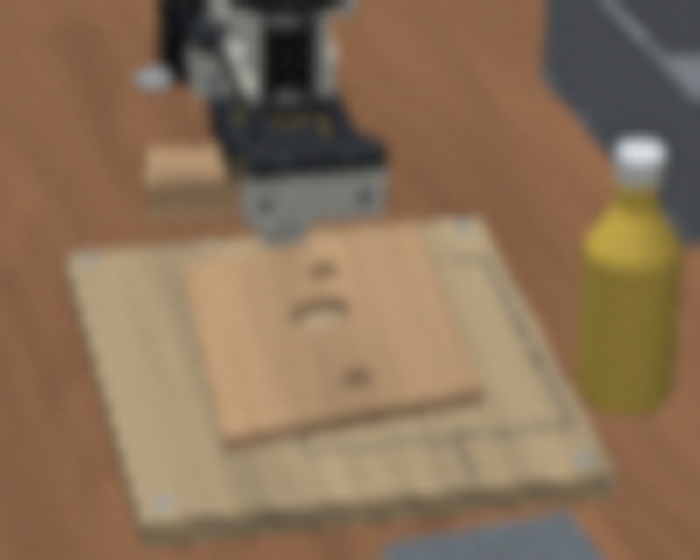

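View pics/t6.png

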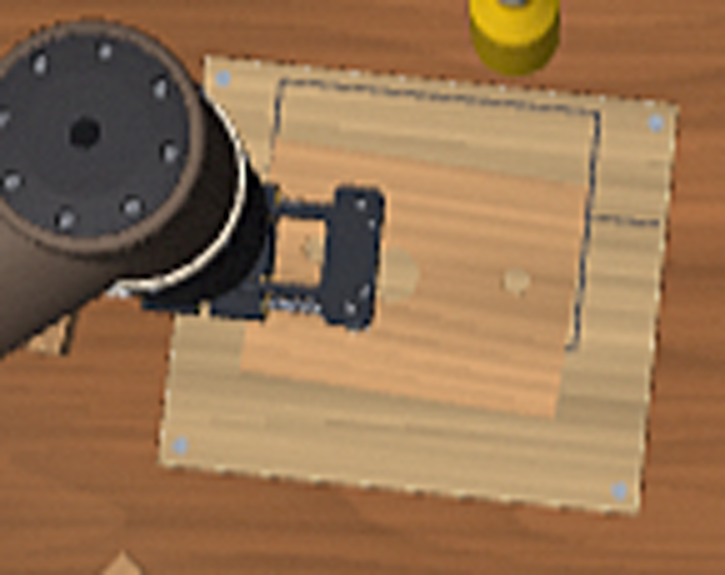

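The panel moved sideways about 12 mm (right edge now at 586..555 in the crop, close to the rectangle line). I'll fit it.

```bash
cat > pf.py <<'E'
from fit import *
def pf(C,tilt=.14,org=(155,125),idx=(0,1,2,3,5),h=None):
    f=dict(np.load('l_top.npz'));J=np.load('jig.npy')
    pp=np.array([[70,95,9],[70,-95,9],[-70,-95,9],[-70,95,9],[8,60,9],[8,-60,9],[0,14,9]])/1000
    U=(np.array(C)+.5)/5-.5+np.array(org)
    y,r=fit(f,pp[list(idx)],U,[.56,.02,-.1],.018+.07*np.sin(tilt),tilt)
    d=Rz(J[2]).T@np.r_[y[:2]-J[:2],0];print("panel in jig",d.round(4),"yaw",(y[2]-J[2]).round(4),r.round(1).tolist())
    for s in(1,-1):
        q=d+Rz(y[2]-J[2])@Ry(-tilt)@np.array([.008,.06*s,0]);print("hole off pin mm",((q[:2]-[.05,.06*s])*1000).round(1))
E
python3 - <<'E'
from pf import *
pf([[277,142],[587,187],[555,416],[240,372],[515,282]])
E
```

```text
panel in jig [0.0005 0.0025 0.    ] yaw -0.048 [[-0.9, -0.4], [0.5, -0.2], [0.0, 0.7], [0.0, 0.2], [0.2, -0.2]]
hole off pin mm [-38.7   2.1]
hole off pin mm [-44.5   2.2]
```

Call:
{"method": "apply_moves", "body": {"moves": [[-1,0,0.0022,0,0],[-1,0,0,0,0],[-1,0,-0.01,0,0],[-1,0,0,-0.03,0],[-1,0,0,-0.03,0],[1,-0.03,0.03,0,0],[1,-0.03,0.03,0,0],[1,-0.03,0.03,0,0],[1,-0.005,0.03,0,0],[1,0,0,0,0],[1,0,0,0,0]]}}

```text
t: 8.25
eef_pos: [0.4718, 0.0526, 0.0498]
ee_rot: [-3.141, -0.001, -0.086]
force: [0.5, 1.3, 0.6]
width: 0.0346
```

```bash
python3 go.py -0.1 0.0 -0.01; python3 look.py 7
```

```text
t 8.25 tcp in jig [-0.0928  0.0028  0.0498] rot [-3.141e+00 -1.000e-03 -8.600e-02] jigyaw -0.0846
F jig [0.35 1.34 0.6 ] w 0.03459484110650615 tool shift to target [-0.0072  0.0028  0.0598] world [ 0.464  0.05  -0.01 ]
```

View pics/s7.png

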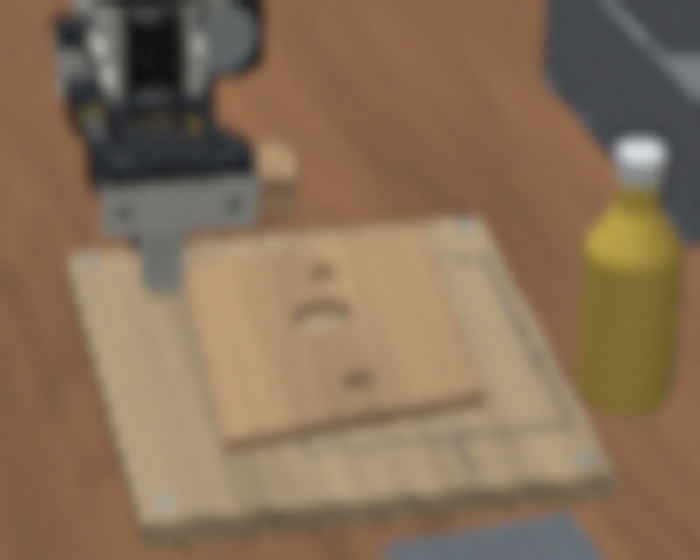

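View pics/t7.png

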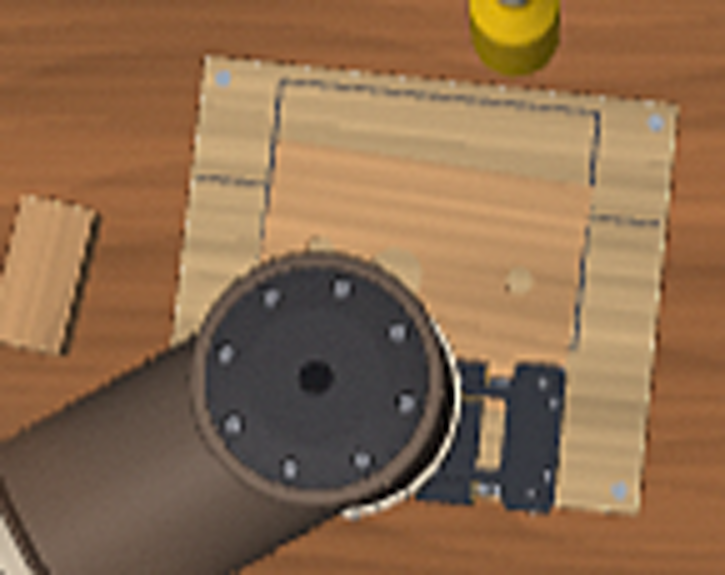

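Call:
{"method": "apply_moves", "body": {"moves": [[1,-0.007,0.002,0,0],[1,0,0,0.02,0],[1,0,0,0.02,0],[1,0,0,0.01,0],[1,0,0,0.005,0],[1,0,0,0.003,0],[1,0,0,0,0],[1,0,0,0,0]]}}

```text
t: 9.02
eef_pos: [0.4651, 0.0521, -0.0085]
ee_rot: [-3.141, -0.0, -0.084]
force: [0.7, -0.2, -0.4]
width: 0.087
```

```bash
python3 go.py -0.1 0.0 -0.01
```

```text
t 9.02 tcp in jig [-0.0994  0.0017 -0.0085] rot [-3.141 -0.    -0.084] jigyaw -0.0846
F jig [ 0.75 -0.16 -0.39] w 0.0869831139373131 tool shift to target [-0.0006  0.0017  0.0015] world [ 0.464  0.05  -0.01 ]
```

Call:
{"method": "apply_moves", "body": {"moves": [[1,0.005,0,0.0015,0],[1,0.006,0,0,0],[1,0.004,0,0,0],[1,0.004,0,0,0],[1,0.004,0,0,0],[1,0.004,0,0,0],[1,0.004,0,0,0],[1,0.004,0,0,0],[1,0.003,0,0,0],[1,0.002,0,0,0],[1,0,0,0,0]]}}

```text
t: 9.93
eef_pos: [0.5052, 0.0484, -0.0104]
ee_rot: [-3.141, -0.0, -0.085]
force: [0.2, 0.1, -0.0]
width: 0.0876
```

```bash
python3 go.py -0.0375 0.0 -0.01; python3 look.py 8
```

```text
t 9.93 tcp in jig [-0.0592  0.0014 -0.0104] rot [-3.141 -0.    -0.085] jigyaw -0.0846
F jig [ 0.19  0.12 -0.04] w 0.08756637950690535 tool shift to target [ 0.0217  0.0014 -0.0004] world [ 0.527  0.045 -0.01 ]
```

View pics/s8.png

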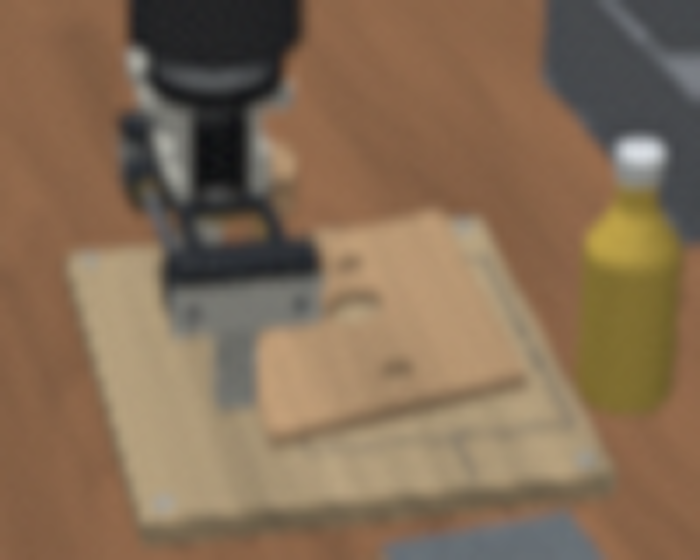

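View pics/t8.png

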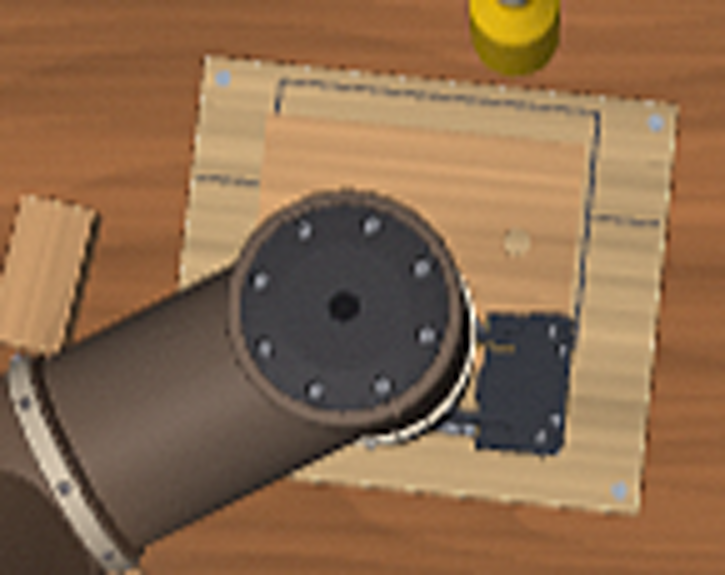

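```bash
python3 - <<'E'
from pf import *
pf([[268,113],[590,146],[517,243]],idx=(0,1,5))
f=dict(np.load('l_top.npz'));g=cv2.resize(f["color"][145:190,200:285],None,fx=9,fy=9,interpolation=cv2.INTER_CUBIC);save("t8c",g)
E
```

```text
panel in jig [0.0204 0.0033 0.    ] yaw -0.0062 [[0.3, -0.1], [-0.5, -0.1], [0.2, 0.1]]
hole off pin mm [-21.3   3.3]
hole off pin mm [-22.    3.3]
```

View pics/t8c.png

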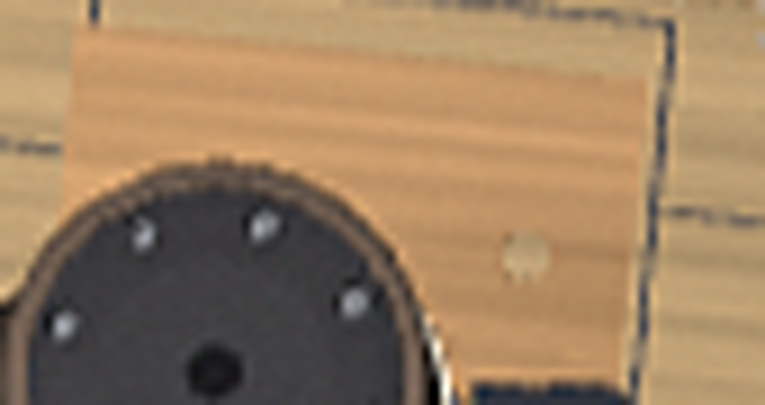

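Call:
{"method": "apply_moves", "body": {"moves": [[1,-0.01,0,0,0],[-1,0,0,-0.03,0],[-1,0,0,-0.03,0],[-1,0.022,-0.034,0,0],[-1,0.022,-0.034,0,0],[-1,0.022,-0.034,0,0],[-1,0.023,-0.034,0,0],[-1,0,0,0.02,0],[-1,0,0,0.02,0],[-1,0,0,0.015,0],[-1,0,0,0.005,0],[-1,0,0,0,0]]}}

```text
t: 11.03
eef_pos: [0.5935, 0.1767, -0.0117]
ee_rot: [3.14, 0.002, -0.085]
force: [-0.4, -1.1, 0.8]
width: 0.0198
```

```bash
python3 go.py 0.02 0.111 -0.01; python3 look.py 9; python3 - <<'E'
from h import *
f=dict(np.load('l_top.npz'));g=cv2.resize(f["color"][145:190,200:285],None,fx=9,fy=9,interpolation=cv2.INTER_CUBIC);save("t9c",g)
E
```

```text
t 11.03 tcp in jig [ 0.0179  0.1367 -0.0117] rot [ 3.14e+00  2.00e-03 -8.50e-02] jigyaw -0.0846
F jig [-0.27 -1.12  0.78] w 0.01975541238418349 tool shift to target [ 0.0021  0.0257 -0.0017] world [ 0.593  0.151 -0.01 ]
```

View pics/t9.png

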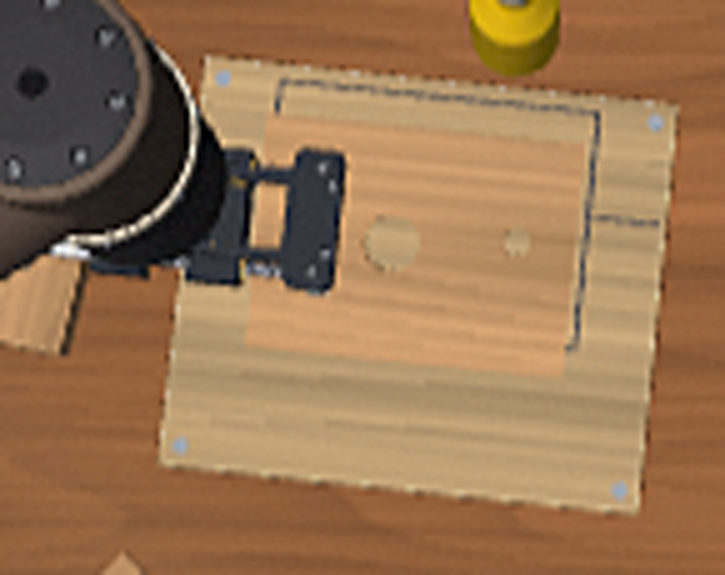

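```bash
python3 - <<'E'
from pf import *
pf([[268,113],[590,146],[564,376],[246,344],[517,242],[390,243]],idx=(0,1,2,3,5,6))
E
```

```text
panel in jig [0.0213 0.0036 0.    ] yaw -0.005 [[0.2, -0.3], [-0.6, -0.4], [-0.3, 0.5], [0.0, 0.3], [0.1, 0.0], [0.5, -0.1]]
hole off pin mm [-20.5   3.6]
hole off pin mm [-21.1   3.6]
```

Call:
{"method": "apply_moves", "body": {"moves": [[-1,0.002,0.003,0,0],[-1,0,0.003,0,0],[-1,0,0.003,0,0],[-1,0,0.003,0,0],[-1,0,0.003,0,0],[-1,0,0.003,0,0],[-1,0,0.003,0,0],[-1,0,0.002,0,0],[-1,0,0.002,0,0],[-1,0,0.001,0,0],[-1,0,0,0,0]]}}

```text
t: 12.05
eef_pos: [0.5947, 0.1509, -0.0103]
ee_rot: [3.142, 0.0, -0.085]
force: [-0.1, -0.7, 0.2]
width: 0.0004
```

```bash
python3 go.py 0.02 0.111 -0.01; python3 look.py 10
```

```text
t 12.05 tcp in jig [ 0.0213  0.1111 -0.0103] rot [ 3.142  0.    -0.085] jigyaw -0.0846
F jig [ 0.   -0.71  0.19] w 0.00044262157999108384 tool shift to target [-0.0013  0.0001 -0.0003] world [ 0.593  0.151 -0.01 ]
```

View pics/t10.png

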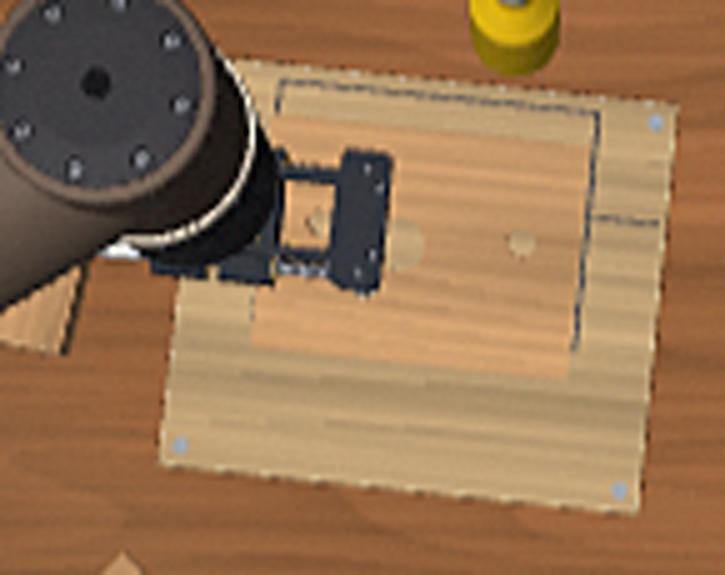

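```bash
python3 - <<'E'
from pf import *
pf([[275,113],[593,147],[570,378],[252,345],[521,244]],idx=(0,1,2,3,5))
E
```

```text
panel in jig [0.0209 0.0001 0.    ] yaw -0.0066 [[-0.0, -0.1], [-0.0, -0.3], [-0.4, 0.3], [-0.0, 0.3], [0.5, -0.1]]
hole off pin mm [-20.7   0.1]
hole off pin mm [-21.5   0.1]
```

Call:
{"method": "apply_moves", "body": {"moves": [[-1,0,-0.01,0,0],[1,0,0,-0.03,0],[1,0,0,-0.03,0],[1,-0.025,0.03,0,0],[1,-0.025,0.03,0,0],[1,-0.025,0.03,0,0],[1,-0.026,0.0305,0,0],[1,0,0,0.02,0],[1,0,0,0.02,0],[1,0,0,0.015,0],[1,0,0,0.005,0],[1,0,0,0,0]]}}

```text
t: 13.15
eef_pos: [0.484, 0.0496, -0.0113]
ee_rot: [3.14, 0.002, -0.085]
force: [-0.8, 0.8, 0.3]
width: 0.0686
```

```bash
python3 go.py -0.0375 0.0 -0.01
```

```text
t 13.15 tcp in jig [-0.0804  0.0008 -0.0113] rot [ 3.14e+00  2.00e-03 -8.50e-02] jigyaw -0.0846
F jig [-0.84  0.77  0.33] w 0.06864592483319029 tool shift to target [ 0.0429  0.0008 -0.0014] world [ 0.527  0.045 -0.01 ]
```

Call:
{"method": "apply_moves", "body": {"moves": [[1,0.002,0,0,0],[1,0.005,0,-0.001,0],[1,0.005,0,0,0],[1,0.005,0,0,0],[1,0.004,0,0,0],[1,0.004,0,0,0],[1,0.003,0,0,0],[1,0.003,0,0,0],[1,0.002,0,0,0],[1,0.002,0,0,0],[1,0,0,0,0]]}}

```text
t: 14.07
eef_pos: [0.5204, 0.0467, -0.0093]
ee_rot: [-3.141, -0.001, -0.085]
force: [-0.4, -0.4, -0.2]
width: 0.0877
```

Call:
{"method": "apply_moves", "body": {"moves": [[1,0.0015,0,0,0],[1,0.0015,0,0,0],[1,0.001,0,0,0],[1,0,0,0,0]]}}

```text
t: 14.4
eef_pos: [0.5239, 0.0464, -0.0093]
ee_rot: [-3.141, -0.0, -0.085]
force: [0.7, 0.6, -1.3]
width: 0.0875
```

```bash
python3 go.py -0.0375 0.0 -0.01; python3 look.py 11
```

```text
t 14.4 tcp in jig [-0.0403  0.001  -0.0093] rot [-3.141 -0.    -0.085] jigyaw -0.0846
F jig [ 0.65  0.71 -1.34] w 0.08745285113045587 tool shift to target [0.0028 0.001  0.0007] world [ 0.527  0.045 -0.01 ]
```

View pics/s11.png

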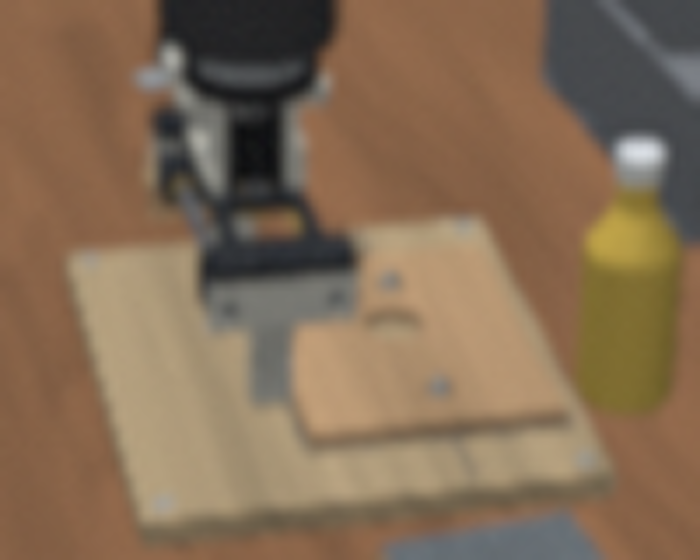

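View pics/t11.png

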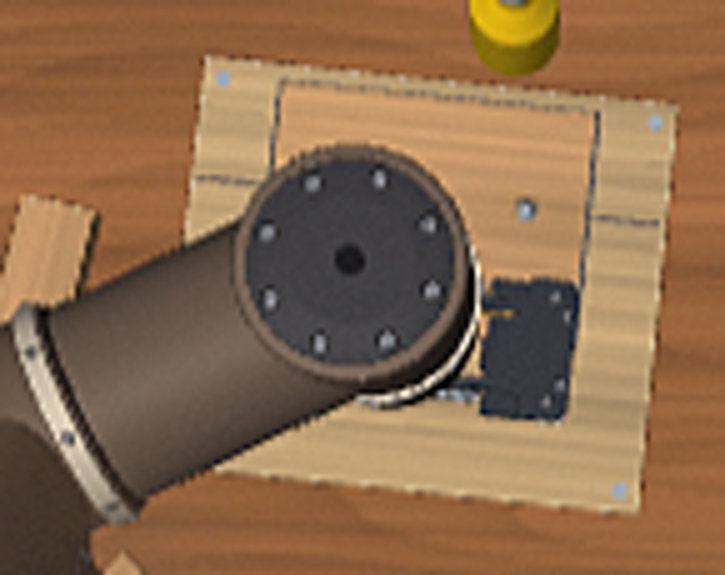

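Both pins show in the holes (side crop 390,280 and 440,385). I'll take the hand straight back, then up and clear.

Call:
{"method": "apply_moves", "body": {"moves": [[1,-0.01,0,0,0],[1,-0.015,0,0,0],[1,0,0,-0.03,0],[1,0,0,-0.04,0],[1,0,0,-0.04,0],[1,-0.03,-0.02,0,0],[1,-0.02,-0.035,0,0],[1,0,-0.038,0,0],[1,0,-0.038,0,0],[1,0,-0.038,0,0],[1,0,-0.038,0,0],[1,0,0,0,0]]}}

```text
t: 15.5
eef_pos: [0.4671, 0.2645, 0.1008]
ee_rot: [-3.14, -0.002, -0.081]
force: [1.0, 0.4, 0.4]
width: 0.0876
```

```bash
python3 go.py -0.0375 0.0 -0.01; python3 look.py 12; python3 - <<'E'
from fit import *
J=np.load('jig.npy')
for n in("top","side"):
    f=dict(np.load('l_%s.npz'%n));b=(cloud(f)-np.r_[J[:2],0])@Rz(J[2]);print(n)
    for x in np.arange(-.09,.12,.02):
        print(round(x,2),[np.nanmedian(b[(abs(b[...,0]-x)<.006)&(abs(b[...,1]-y)<.015)][:,2]).round(4) for y in(-.08,-.035,.035,.08)])
E
```

```text
t 15.5 tcp in jig [-0.1154  0.2135  0.1008] rot [-3.14e+00 -2.00e-03 -8.10e-02] jigyaw -0.0846
F jig [1.   0.52 0.39] w 0.08757102856750953 tool shift to target [0.077  0.214  0.1106] world [ 0.527  0.045 -0.01 ]
top
-0.09 [np.float64(0.0172), np.float64(0.0186), np.float64(0.018), np.float64(0.0182)]
-0.07 [np.float64(0.0165), np.float64(0.0166), np.float64(0.0177), np.float64(0.0172)]
-0.05 [np.float64(0.0175), np.float64(0.0171), np.float64(0.0176), np.float64(0.0178)]
-0.03 [np.float64(0.0198), np.float64(0.0186), np.float64(0.0195), np.float64(0.0198)]
-0.01 [np.float64(0.0264), np.float64(0.0274), np.float64(0.0264), np.float64(0.0274)]
0.01 [np.float64(0.0258), np.float64(0.0269), np.float64(0.0267), np.float64(0.0267)]
0.03 [np.float64(0.0258), np.float64(0.0273), np.float64(0.0258), np.float64(0.0265)]
0.05 [np.float64(0.0257), np.float64(0.0269), np.float64(0.0245), np.float64(0.0263)]
0.07 [np.float64(0.0273), np.float64(0.0269), np.float64(0.0268), np.float64(0.0265)]
0.09 [np.float64(0.0275), np.float64(0.0277), np.float64(0.0273), np.float64(0.0267)]
0.11 [np.float64(0.
[... 317 characters left out ...]
t64(0.0197)]
-0.03 [np.float64(0.0222), np.float64(0.0208), np.float64(0.0228), np.float64(0.0204)]
-0.01 [np.float64(0.0286), np.float64(0.0285), np.float64(0.0293), np.float64(0.0292)]
0.01 [np.float64(0.0278), np.float64(0.0291), np.float64(0.0289), np.float64(0.0287)]
0.03 [np.float64(0.0294), np.float64(0.0297), np.float64(0.0285), np.float64(0.0293)]
0.05 [np.float64(0.029), np.float64(0.0298), np.float64(0.0265), np.float64(0.0291)]
0.07 [np.float64(0.0287), np.float64(0.0275), np.float64(0.0295), np.float64(0.0302)]
0.09 [np.float64(0.0283), np.float64(0.0301), np.float64(0.0288), np.float64(0.0298)]
0.11 [np.float64(0.028), np.float64(0.0291), np.float64(0.0294), np.float64(0.0282)]
```

View pics/s12.png

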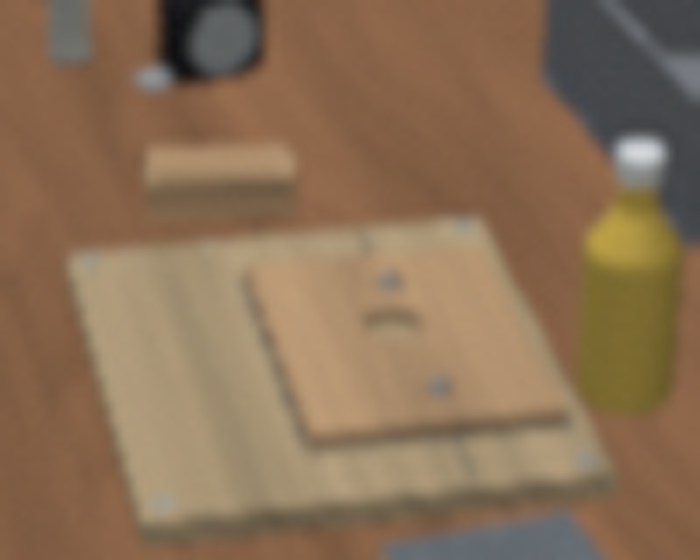

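View pics/t12.png

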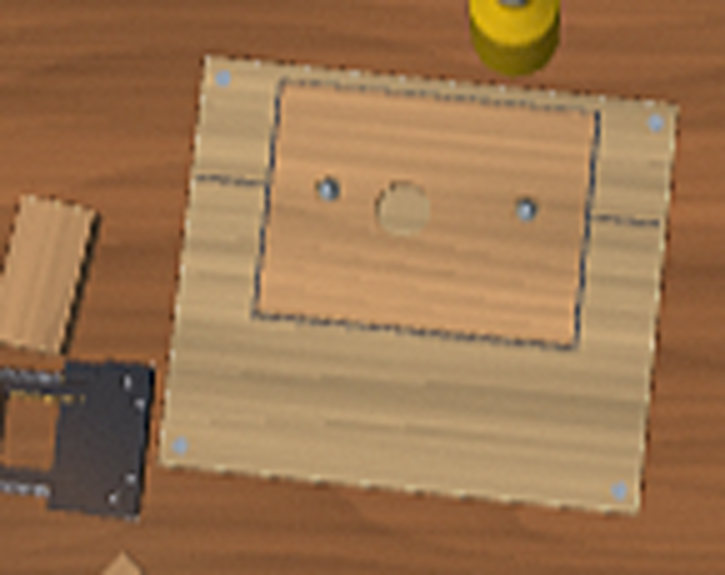

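The panel lies inside the dark rectangle with both pins showing in its holes (top crop 328,188 and 526,209). Its top is an even 9 mm above the board, and the hand is clear.

```bash
python3 -c "
from station import job
print(job.job_done())"
```

```text
the job is handed in; nothing more can be done
None
```

The panel is seated over both pins, and I handed the job in at about 15.5 s of the 42 s allowed. `job_done()` gives no verdict, so this rests on my own last checks.

**What I did:** I pushed the panel's left edge with the shut fingers until it was centred. Then I squared it up from the near edge with the open fingertips. That squaring left it 3.5 mm off to the left, so I pushed the side once more to correct it. Then I slid it forward until the holes dropped over the pins, and drew the hand back, up and to the left.

**Last checks:**
- **Pins and outline:** Both pins show in the small holes, and the panel lies inside the dark rectangle on all sides.
- **Flatness:** In both cameras the panel's top is an even 9 mm above the board, which is its own thickness, with no visible tilt.
- **Hand and bystanders:** The hand is clear, and the wrist force is about 1 N, which matches the noise seen in free air. The offcut and glue bottle show no movement. I did not re-measure the other bystanders, but the hand did not go near them.

**What disagreed:**
- **Finger height:** The real finger ends sit about 32 mm above the reported TCP. My first sideways push went over the panel without touching it. I found this in the depth picture and confirmed it by touching the board, which briefly pressed the fingertips down with about 30 N.
- **Camera heights:** The two cameras differ by about 2 mm in absolute height, which is within the stated calibration.

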